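Put the jam jar away in the baking chest with the folding lid stay

ROBOT

A 7-joint arm with a two-finger parallel gripper is mounted at the origin on the work surface. World frame = base frame: x ahead of the robot, y to its left, z up, the work surface at z = 0. Lengths are in m, angles in degrees, forces in N, time in s.
With the tool pointing down it reaches from about 0.425 to 0.875 m from the base axis. Payload 4.7 kg.
Tool frame: the origin (TCP) lies midway between the tips of the shut fingers; the grasp point (between the pads) lies 19 mm behind it; z points along the fingers, y is the line along which they close (so a half turn about z gives the same grasp; the last joint's range is limited). The gripper opens to 87 mm and grips with 3 to 60 N. Pads are 19 mm wide; open, the fingers measure 117 mm over their backs; the gripper's body (75 mm by 190 mm) begins 51 mm behind the grasp point.
Start: joints at [-67.832, 18.392, -4.016, 83.108, 1.295, 78.541, -3.26], TCP at [0.237, 0.605, 0.223] pointing down, gripper open.
Joint ranges: [-163.93, 163.93], [-17.29, 119.83], [-79.2, 71.16], [3.27, 140.29], [-89.18, 269.18], [5.43, 117.66], [-154.24, 154.24]. Speed limits (degrees/s): [147.25, 147.25, 180, 180, 180, 180, 180].

INTERFACE

Orientations are given as [roll, pitch, yaw] about the fixed x, y, z axes, in that order (R = Rz(yaw) Ry(pitch) Rx(roll)).
In Python, from cell import env, viewer, boxes_of, masks_of gives the robot as it stands. The module is installed in compiled form; this text tells all that it offers.
- The arm moves only by the tool apply_moves, never from a script. Its argument "moves" is a list of rows, each a list of 7 numbers: the shift along the tool's x, y, z scaled (see below), then the turn, a rotation vector about the tool's x, y, z scaled (see below), then the opening, from 0 (shut) to 1 (fully open). A call has 1 to 20 rows; each row is the pose to reach, as a shift and turn from the pose commanded when the call began, along the tool's axes at that moment; what a row does not reach only later rows make up. The controller multiplies each number of a shift by 0.2 m and each number of a turn by 1.5 rad. A row lasts 1/10 s, in which the tool goes at most 50 mm and 8.59 degrees, less where a joint would pass 70% of its speed; a pose out of reach is approached as far as the arm can. A call with a number of a shift or a turn outside -1 to 1 is refused whole. A call with a gripper value outside its range is refused whole. The fingers move at their own pace and stop on an object; "grip_force" is the grip in N (left out, the last holds). Time passes only in rows, so rows that repeat a pose let the fingers close. It gives the time, the measured TCP pose, the force, the opening and the grip force at its end, in the units of the state.
- env.get_obs(): the state, without advancing time (a new reading comes with each control period).
- viewer.read_camera(name): name is "scene" or "side" or "wrist"; returns the picture (420x560x3 uint8, red, green, blue); there is no depth.
- viewer.get_calibration(name): a dict with "fov_y" (degrees; the focal length in pixels is half the picture's height over the tangent of half this angle, whatever the lens; pixels are square), "cx", "cy" (the principal point, pixels), "k1" (the pictures are not rectified: a ray, as slopes to the right and down, at radius r is drawn at 1 + k1 r^2 times it, then the intrinsics apply), "position" and "orientation" of the camera in the world. Camera axes: x right, y up, looking along -z (the intrinsics and any distortion apply to the point x, -y, -z); pixel columns grow to the right and rows downward; lengths in m; the calibration is good to about 2 mm. A picture is of the moment at which its call begins: read the wrist's pose just before it. get_calibration takes no time and is no camera call; for the wrist camera it gives the pose at the moment of the call.
- env.sign_off(): hands the job in; it is judged then, once.
Trained networks look in the newest picture that a camera, given by its name, has taken for a name from the list of things; names that differ only in an ending like _2 or _b are one class to them, and where a whole thing is asked for, a point or a joint stands for the part that bears it (a point fixed in the world has none). Each returns a list of dicts, best first, with "conf" (0 to 1); they miss things now and then, are a little off and sometimes report something else, mostly with a low value. They report only what shows in the picture. A call takes as long as a camera call. They do not tell look-alikes from the thing itself.
- boxes_of(camera, target): "location" ([column, row] in pixels, amid what is visible of it).
- masks_of(camera, target): "pixels" (420x560 bool, what is visible of it) and "location" ([column, row] in pixels, amid what is visible of it).
The state is a dict: "time_s": time; "qpos": joint angles; "joint_velocities": joint speeds; "effort": joint torques, N m; "tool_pos": TCP position; "tool_rot": TCP orientation; "force": force on the tool from outside, world axes, zero at the start; "wrist_torque": the same for the moment, N m; "grip_width": finger opening in m; "grasp_force": force on a finger pad.
Only numpy, scipy, OpenCV 4.12 (cv2) and the standard library are available. Lean on these libraries where they do the work, as an engineer would, in place of code of your own. Each camera call takes 0.05 s, during which the arm holds its last target. There are 200 camera calls.

TASK

Put the red-capped jam jar away in the wooden baking chest: raise the lid by its white knob, easing it gently against the end of the folding side stay until the stay snaps over and locks, let go, and set the jar down upright on the chest floor. Then carefully push the brass knuckle pin of the stay back through straight to unlock it, only far enough that the lid still stands, take the knob again and lower the lid slowly, without letting it fall, until it is shut. Do not pull or push so hard that the clamped foot of the stay slips on the chest wall, and leave the other things as they are.

Things in the scene. Friction and masses are not known exactly. Their poses are not given: they have to be found in the camera images.
- chest: open wooden chest, fixed to the worktop, 220 mm deep (its x) by 280 mm wide (its y), rim 110 mm above the worktop, walls and floor 8 mm; origin at the centre of its underside, x points from its front to its hinge side, z up; the lid is hinged along its far (+x) upper edge. A small blue tin stands inside near the hinge side
- chest_floor (a point): point on the upper face of the chest's floor, 30 mm in front of the middle, 8 mm above the worktop; clear room for the jar
- lid_hinge (a point): middle of the lid's hinge line, which runs along the chest's y, 110 mm ahead (+x) of the chest's centre and 110 mm above the worktop
- lid (a joint): lid angle in rad: 0 shut, grows as it opens; the 0.7 kg lid (10 mm thick) falls shut by itself from below about 1.05 rad unless the stay is locked. The stay ends its travel somewhere between 1.23 and 1.48 rad, different each time because its foot bracket is clamped at a different height
- lid_knob (a point): centre of the white ball knob, 32 mm diameter, on the lid's top face at the middle of its front edge: with the lid shut it is 200 mm from the hinge line towards the front and 40 mm above it; the centre is 30 mm above the lid's top face, on a 16 mm neck. It turns with the lid about the hinge
- stay_knuckle (a joint): bend of the stay's knuckle, rad: 0 (+-0.12) folded, lid shut, 2.76 links straight (lid at its highest), 2.91 snapped over against its stop = locked. A spring snaps it over once the lid has been drawn fully up against the stay (a hard stop; 5 to 8 N felt at the knob is ample) and let go. Unlocked: from 2.45 to 2.0 friction holds the lid up, above 2.5 it may snap back, below 1.9 the lid may fall
- stay_foot (a joint): slip of the stay's foot along its slot in the chest wall since the start, m, 0 at the start, positive upwards: it is only clamped, and slips when the stay is pulled or pushed with more than about 20 N (about 13 N pulled at the knob, once the stay is straight). It must not slip (3 mm at most)
- lid_pin (a point): upper end of the stay, on the lid's right-hand (-y) side edge, 160 mm from the hinge line. The stay is two steel links of 119 mm, outside the chest's -y wall, from here over the knuckle to a foot on the chest wall, 160 mm in front of the hinge line and 45 mm below it, give or take 14 mm
- knuckle_pin (a point): middle of the brass knuckle pin, 16 mm diameter, 30 mm long along the chest's y, standing out (to -y) from the stay's links. When locked it is about 55 mm above the rim. Pushing it with about 4 N square to the links, away from the chest's front and down (0.85 along chest x to 0.53 down), passes straight after some 9 mm; 28 to 45 mm in all leaves the lid standing unlocked
- jam_jar_mid (a point): centre (half-way up) of the jam jar, amber glass with red cap, 52 mm diameter, 80 mm tall, 0.25 kg, standing on the worktop to the left or right of the chest; z is its upright axis
- green_jar: green glass jar with green cap, same size as the jam jar, not to be moved; origin under its base
- spice_tin: blue tin, 42 mm diameter, 70 mm tall, standing inside the chest near the hinge side; origin under its base; leave it standing
- mug: blue mug, 80 mm diameter, 90 mm tall; origin under its base
- bowl: steel bowl, 170 mm diameter, 80 mm tall; origin under its base
- spoon: wooden spoon, 220 mm long, lying on the worktop
- cutter: copper ring cutter, 70 mm diameter, 35 mm tall; origin under its base
Not all that is in view belongs to the job. Of the things like the part that bears jam_jar_mid, leave any that is pink; of the rest the smaller one is meant.

How it is judged (in metres and radians):
On the way, in this order (a step that is already met when the one before it is completed fails the run):
1. the lid is up, its stay snapped over and locked, and the robot has let go of the lid (value of joint stay_knuckle above 2.85 rad and value of joint lid above 1.1 rad and contact force between each of the arm, the fingers and lid below 0.1 N), for 0.2 s.
2. the jam jar stands upright on the chest floor, released, the stay still locked (x of jam_jar_mid in the frame of chest between -0.1 and 0.1 m and y of jam_jar_mid in the frame of chest between -0.13 and 0.13 m and z of jam_jar_mid in the frame of chest below 0.058 m and angle between jam_jar_mid's own z axis and vertical below 0.15 rad and contact force between the fingers and jam_jar below 0.1 N and linear speed of jam_jar below 0.03 m/s and value of joint stay_knuckle above 2.85 rad), for 0.2 s.
3. the stay is unlocked with the lid still standing up (value of joint stay_knuckle below 2.65 rad and value of joint lid above 1 rad), for 0.2 s.
At the end, for the whole second after the job is handed in: the lid is shut (below 0.03 rad) and the jam jar stands upright (within 0.15 rad) and still on the floor inside the chest, with the blue tin still standing beside it (value of joint lid below 0.03 rad and x of jam_jar_mid in the frame of chest between -0.1 and 0.1 m and y of jam_jar_mid in the frame of chest between -0.13 and 0.13 m and z of jam_jar_mid in the frame of chest below 0.058 m and angle between each of jam_jar_mid, spice_tin's own z axis and vertical below 0.15 rad and linear speed of jam_jar below 0.03 m/s); the robot touches nothing.
It fails at once if the lid is let fall (closing faster than 1.6 rad/s while more than 0.1 rad open) (velocity of joint lid below -1.6 rad/s and value of joint lid above 0.1 rad).
It fails at once if the stay is wrenched: its clamped foot slips by more than 3 mm (value of joint stay_foot above 0.003 m or value of joint stay_foot below -0.003 m).
It fails at once if the jam jar is dropped (faster than 0.6 m/s out of the fingers) or tipped over ((linear speed of jam_jar above 0.6 m/s and contact force between the fingers and jam_jar below 0.1 N) or angle between jam_jar_mid's own z axis and vertical above 1 rad).
It fails at once if the blue tin in the chest is knocked over or shoved (40 mm) (angle between spice_tin's own z axis and vertical above 0.6 rad or distance of spice_tin from where it was at the start of the episode above 0.04 m).
It fails at once if another thing on the worktop is moved (30 mm) (distance of any of green_jar, mug, bowl, spoon, cutter from where it was at the start of the episode above 0.03 m).
It also fails if it takes over 72 s, if anything falls off the work surface, if the arm or the gripper's body presses on something with over 40 N, if the wrist force passes 120 N, or if a joint passes its speed limit or range.

## Working session

There is one attempt and no reset: what is moved stays moved. The work goes in short steps, Python scripts to look and compute and a tool call to move; the robot and the scene stay as the last step left them, time stands still between calls to the robot, and variables do not carry over. Pictures are saved under pics/ and viewed, at most 10 in all, crops included, and the job is handed in when it is done.

Besides the shell and the picture viewer there is one more tool, called by a JSON object that holds its "fn" and its "kwargs". apply_moves: Moves the arm, as the interface text tells. Shifts and turns lie within -1 to 1; 1 stands for 0.2 m of shift or 1.5 rad of turn. Its arguments: {"type":"object","properties":{"moves":{"type":"array","items":{"type":"array","items":{"type":"number","minimum":-1,"maximum":1}}},"grip_force":{"type":"number"}},"required":["moves"]}

```bash
mkdir -p pics; cat > h.py <<'E'
import numpy as np, cv2
from scipy.spatial.transform import Rotation as R
from cell import env, viewer, boxes_of, masks_of
def cam(n):
    c=viewer.get_calibration(n); f=210/np.tan(np.radians(c['fov_y'])/2)
    o=np.array(c['orientation'],float)
    M=o if o.shape==(3,3) else R.from_euler('xyz',o,degrees=True).as_matrix()
    return c,f,M,np.array(c['position'])
def ray(n,px):
    c,f,M,p=cam(n); d=np.array([(px[0]-c['cx'])/f,(px[1]-c['cy'])/f]); u=d.copy()
    for _ in range(30): u=d/(1+c['k1']*(u@u))
    v=M@np.array([u[0],-u[1],-1]); return p,v/np.linalg.norm(v)
def onz(n,px,z):
    p,v=ray(n,px); return p+v*(z-p[2])/v[2]
def proj(n,P):
    c,f,M,p=cam(n); q=M.T@(np.array(P)-p); u=np.array([q[0],-q[1]])/-q[2]
    u=u*(1+c['k1']*(u@u)); return u*f+[c['cx'],c['cy']]
def tri(obs):
    A=np.zeros((3,3));b=np.zeros(3)
    for n,px in obs:
        p,v=ray(n,px);Q=np.eye(3)-np.outer(v,v);A+=Q;b+=Q@p
    return np.linalg.solve(A,b)
def save(n,name):
    im=viewer.read_camera(n); cv2.imwrite('pics/'+name,im[:,:,::-1]); return im
E
python3 - <<'E'
from h import *
for n in ['scene','side','wrist']:
    save(n,n+'0.png'); c=viewer.get_calibration(n); print(n,c)
    if n!='wrist':
        for t in ['chest','lid_knob','knuckle_pin','lid_pin','jam_jar_mid','green_jar','spice_tin','mug','bowl','spoon','cutter']:
            print(t,[(np.round(d['location']).tolist(),round(d['conf'],2)) for d in boxes_of(n,t)][:4])
print(env.get_obs())
a,b=cv2.imread('pics/scene0.png'),cv2.imread('pics/side0.png')
E
```

```text
scene {'fov_y': 42.92031702888572, 'cx': 270.78335470083044, 'cy': 209.73070069576346, 'k1': -0.11556485607920376, 'position': array([1.09624632, 0.64043293, 1.21411713]), 'orientation': array([3.83732324e+01, 1.69440601e-02, 1.38031382e+02])}
chest [([269.0, 232.0], 0.71), ([267.0, 223.0], 0.67)]
lid_knob [([268.0, 220.0], 0.95), ([270.0, 230.0], 0.61)]
knuckle_pin []
lid_pin [([270.0, 222.0], 0.56)]
jam_jar_mid [([197.0, 128.0], 0.88), ([254.0, 132.0], 0.61), ([221.0, 147.0], 0.55)]
green_jar [([380.0, 298.0], 0.61)]
spice_tin []
mug [([150.0, 171.0], 0.83)]
bowl [([379.0, 362.0], 0.86), ([438.0, 299.0], 0.63)]
spoon [([446.0, 315.0], 0.89)]
cutter [([281.0, 348.0], 0.79)]
side {'fov_y': 55.36008460569216, 'cx': 280.81817462978995, 'cy': 206.45159602773083, 'k1': -0.10450029149871172, 'position': array([ 0.3722041 , -0.83620274,  0.91314824]), 'orientation': array([46.87726102, -1.1687316 , -9.41569234])}
chest [([288.0, 223.0], 0.66)]
lid_knob [([288.0, 209.0], 0.75), ([317.0, 171.0], 0.25)]
knuckle_pin [([306.0, 247.0], 0.6), ([352.0, 328.0], 0.2)]
lid_pin [([287.0, 209.0], 0.78)
[... 629 characters left out ...]
': 1.25, 'qpos': array([-67.81564056,  18.40308313,  -3.98557868,  83.12892337,
         1.33915913,  78.54861491,  -3.24831318]), 'joint_velocities': array([-0.05181484, -0.07865715, -0.02155252,  0.05136228,  0.06092811,
        0.00471181,  0.00391718]), 'effort': array([ -3.58329333, -51.4718771 ,  -3.74313354, -33.72400045,
        -2.07004622,  -0.17296469,  -0.52733989]), 'tool_pos': array([0.23745742, 0.60487387, 0.22226878]), 'tool_rot': array([-1.79966870e+02,  5.69630850e-02,  1.58616431e+02]), 'force': array([ 4.34570062, -3.83990648, -4.62599573]), 'wrist_torque': array([-0.25220373, -0.96803919,  0.37896964]), 'grasp_force': 3.057060610399276, 'grip_width': 0.08694226534791921}
```

View pictures.

View pics/scene0.png

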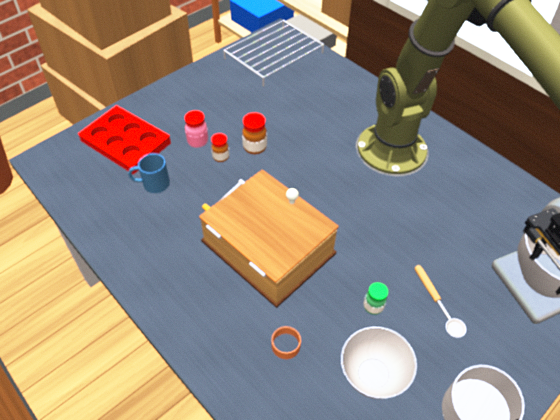

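View pics/side0.png

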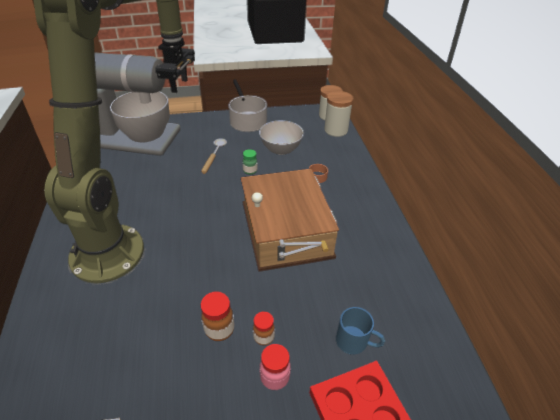

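```bash
python3 - <<'E'
from h import *
k=tri([('scene',(292,194)),('side',(257.5,198))]);print('knob',k)
for n,ps in [('scene',[(263,172),(337,229),(278,280),(201,217)]),('side',[(242,178),(316,172),(335,228),(256,240)])]:
    for p in ps: print(n,p,onz(n,p,.12).round(3))
for nm,a,b,z in [('jam',(221,147),(263,328),.04),('big',(254,132),(217,316),.05),('pink',(197,128),(275,367),.05),('green',(376,298),(250,161),.04)]:
    print(nm,tri([('scene',a),('side',b)]).round(3))
print('jamcap',tri([('scene',(219.5,139)),('side',(263.5,321))]).round(3))
print('brass side, y',onz('side',(324,245),.09), onz('scene',(206,209),.09))
a=cv2.imread('pics/scene0.png')[110:300,110:400];b=cv2.imread('pics/side0.png')[140:400,190:400]
cv2.imwrite('pics/c.png',np.hstack([cv2.resize(a,(440,int(190*440/290))),]))
b=cv2.resize(b,None,fx=2.2,fy=2.2,interpolation=cv2.INTER_CUBIC);cv2.imwrite('pics/c2.png',b);print(b.shape)
E
```

```text
knob [0.45912531 0.01129858 0.14973585]
scene (263, 172) [ 0.444 -0.117  0.12 ]
scene (337, 229) [0.434 0.155 0.12 ]
scene (278, 280) [0.646 0.165 0.12 ]
scene (201, 217) [ 0.668 -0.107  0.12 ]
side (242, 178) [0.428 0.143 0.12 ]
side (316, 172) [0.665 0.14  0.12 ]
side (335, 228) [ 0.66 -0.11  0.12]
side (256, 240) [ 0.44  -0.123  0.12 ]
jam [ 0.427 -0.338  0.041]
big [ 0.321 -0.302  0.063]
pink [ 0.438 -0.446  0.054]
green [0.47  0.334 0.042]
jamcap [ 0.428 -0.34   0.076]
brass side, y [ 0.62453687 -0.14102808  0.09      ] [ 0.62920369 -0.1401024   0.09      ]
(572, 462, 3)
```

View pics/c2.png

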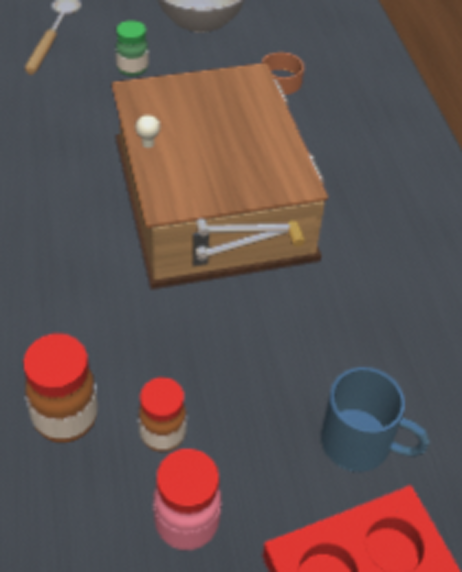

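```bash
cat >> h.py <<'E'
def mv(target,rpy,cur=None):
    "numbers for a move from cur (pos,rpy) to target"
    if cur is None: o=env.get_obs(); cur=(o['tool_pos'],o['tool_rot'])
    A=R.from_euler('xyz',cur[1],degrees=True); B=R.from_euler('xyz',rpy,degrees=True)
    s=A.inv().apply(np.array(target)-cur[0])/.2; t=(A.inv()*B).as_rotvec()/1.5
    return s.round(4),t.round(4)
E
python3 - <<'E'
from h import *
from scipy.optimize import least_squares
ob=[]
C=[(-.11,.14),(-.11,-.14),(.11,-.14),(.11,.14)]
top=lambda c:(c[0],c[1],.12)
sc=dict(zip([1,0,3,2],[(263,172),(337,229),(278,280),(201,217)]))
sd=dict(zip([0,3,2,1],[(242,178),(316,172),(335,228),(256,240)]))
for i in range(4): ob+=[('scene',sc[i],top(C[i])),('side',sd[i],top(C[i]))]
ob+=[('scene',(292,194),(-.09,0,.15)),('side',(257.5,198),(-.09,0,.15))]*3
def W(q,p): c,s=np.cos(q[2]),np.sin(q[2]); return (q[0]+c*p[0]-s*p[1],q[1]+s*p[0]+c*p[1],p[2])
f=lambda q:np.concatenate([proj(n,W(q,p))-px for n,px,p in ob])
r=least_squares(f,[.549,.016,.05],loss='soft_l1');q=r.x
print('chest',q[:2],np.degrees(q[2]));print(f(q).round(1).reshape(-1,2).tolist())
for z in (.11,.115,.12):print('pin',z,proj('side',W(q,(-.05,-.15,z))))
for z in (.045,.055,.065,.075):print('foot',z,proj('side',W(q,(-.05,-.15,z))))
s,t=mv((.46,.011,.26),(180,0,180+np.degrees(q[2])));print(s,t)
E
```

```text
chest [0.54752533 0.01873113] 3.182641032801873
[[0.2, -1.5], [0.4, -2.0], [-2.7, -1.7], [2.2, 1.1], [-1.1, -2.3], [2.1, 1.1], [-1.2, 0.5], [-6.3, -4.2], [0.3, 0.5], [-1.3, -0.9], [0.3, 0.5], [-1.3, -0.9], [0.3, 0.5], [-1.3, -0.9]]
pin 0.11 [281.05393014 242.95480379]
pin 0.115 [281.09291557 241.70651659]
pin 0.12 [281.13215536 240.44999334]
foot 0.045 [280.56928396 258.46528118]
foot 0.055 [280.64125767 256.16274304]
foot 0.065 [280.71414776 253.83057265]
foot 0.075 [280.78797022 251.46824633]
[-2.119  -2.3594 -0.1852] [-0.0005  0.0006 -0.2858]
```

{"fn": "apply_moves", "kwargs": {"moves": [[-0.2,-0.23,-0.06,0,0,0,1],[-0.4,-0.46,-0.06,0,0,0,1],[-0.6,-0.7,-0.06,0,0,0,1],[-0.7,-0.8,-0.06,0,0,0,1],[-0.7,-0.8,-0.06,0,0,0,1]], "grip_force": 20}}

```text
time_s: 1.75
tool_pos: [0.3104, 0.4024, 0.2363]
tool_rot: [179.8, -0.0, 158.3]
force: [-0.9, 1.3, 0.5]
grip_width: 0.0865
grasp_force: 0.0
```

{"fn": "apply_moves", "kwargs": {"moves": [[-0.17,-0.19,-0.06,0,0,0,1],[-0.34,-0.38,-0.06,0,0,0,1],[-0.51,-0.57,-0.06,0,0,0,1],[-0.68,-0.76,-0.06,0,0,0,1],[-0.7,-0.8,-0.06,0,0,-0.05,1],[-0.7,-0.8,-0.06,0,0,-0.14,1],[-0.7,-0.8,-0.06,0,0,-0.14,1]]}}

```text
time_s: 2.45
tool_pos: [0.3807, 0.2074, 0.2478]
tool_rot: [179.8, 0.0, 170.7]
force: [-1.8, 0.9, -0.9]
grip_width: 0.0868
grasp_force: 0.0
```

```bash
python3 - <<'E'
from h import *
o=env.get_obs();print(o['time_s'],o['tool_pos'],o['tool_rot'],o['qpos'].round(1),o['force'])
print(mv((.46,.0137,.26),(180,0,183.18)))
E
```

```text
2.45 [0.38074017 0.20738794 0.24782828] [1.79761445e+02 2.26425064e-02 1.70734730e+02] [-47.6  -9.8  13.9 110.1   2.2  79.3  46.4] [-1.80547068  0.87818518 -0.90267954]
(array([-0.5471, -0.8917, -0.0644]), array([ 0.0027,  0.0006, -0.1448]))
```

{"fn": "apply_moves", "kwargs": {"moves": [[-0.13,-0.22,-0.06,0,0,-0.04,1],[-0.27,-0.44,-0.06,0,0,-0.1,1],[-0.4,-0.66,-0.06,0,0,-0.145,1],[-0.547,-0.89,-0.06,0,0,-0.145,1],[-0.547,-0.89,-0.06,0,0,-0.145,1],[-0.547,-0.89,-0.06,0,0,-0.145,1]]}}

```text
time_s: 3.05
tool_pos: [0.4609, 0.0122, 0.2592]
tool_rot: [179.9, 0.1, -177.1]
force: [-0.8, 1.3, -0.6]
grip_width: 0.0872
grasp_force: 0.0
```

```bash
python3 - <<'E'
from h import *
o=env.get_obs();print(o['time_s'],o['tool_pos'],o['tool_rot'],o['qpos'].round(1),o['force'])
im=save('wrist','w1.png')
b=[(np.round(d['location'],1).tolist(),round(d['conf'],2)) for d in boxes_of('wrist','lid_knob')];print(b)
g=im.astype(int);m=(g.min(2)>170).astype(np.uint8)
n,l,st,c=cv2.connectedComponentsWithStats(m)
for i in range(1,n):
    if 300<st[i,4]<12000: print(st[i],c[i],onz('wrist',c[i],.15))
print(mv((.4597,.0137,.133),(180,0,183.18)))
E
```

```text
3.05 [0.46087634 0.01223543 0.25916243] [ 1.79917866e+02  6.89330379e-02 -1.77127386e+02] [-39.2  -8.1  31.5 106.4   4.2  80.5  84.2] [-0.82976393  1.30404575 -0.57225717]
[([274.8, 235.6], 0.86)]
[266 194  32  32 793] [281.37578815 209.31021438] [0.45944203 0.01690423 0.15      ]
[134 232  19  47 342] [144.25146199 249.57894737] [ 0.50656876 -0.11121127  0.15      ]
(array([ 0.0015, -0.0066,  0.6285]), array([0.0009, 0.    , 0.0006]))
```

View pics/w1.png

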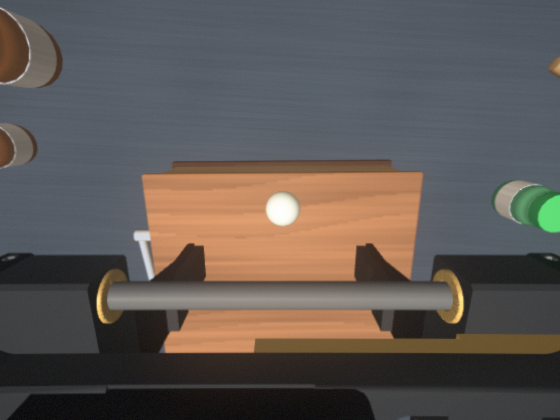

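{"fn": "apply_moves", "kwargs": {"moves": [[0,0.016,0.2,0,0,0,1],[0.005,0.016,0.4,0,0,0,1],[0.005,0.016,0.55,0,0,0,1],[0.005,0.016,0.62,0,0,0,1],[0.005,0.016,0.625,0,0,0,1],[0.005,0.016,0.625,0,0,0,0.3],[0.005,0.016,0.625,0,0,0,0.2],[0.005,0.016,0.625,0,0,0,0.2],[0.005,0.016,0.625,0,0,0,0.2],[0.005,0.016,0.625,0,0,0,0.2],[0.005,0.016,0.625,0,0,0,0.2],[0.005,0.016,0.625,0,0,0,0.2]], "grip_force": 20}}

```text
time_s: 4.35
tool_pos: [0.459, 0.0151, 0.1336]
tool_rot: [180.0, 0.0, -176.9]
force: [-2.3, 0.1, 0.2]
grip_width: 0.039
grasp_force: 0.0
```

```bash
python3 - <<'E'
from h import *
import time
o=env.get_obs();print(o['time_s'],o['tool_pos'],o['tool_rot'],o['force'],o['grip_width'],o['grasp_force'])
# arc in units, tool axes: +x tool=-chest x, +z down
for th in np.arange(0,1.5,.05):
    dx=.2*(1-np.cos(th))+.04*np.sin(th); dz=.2*np.sin(th)+.04*(np.cos(th)-1)
    print(round(th,2),round(-dx/.2,3),round(-dz/.2,3))
E
```

```text
4.35 [0.45896379 0.01507821 0.13364191] [ 1.79991261e+02  1.04102980e-02 -1.76875516e+02] [-2.31259951  0.09927222  0.19333296] 0.03895479884985542 0.0
0.0 -0.0 -0.0
0.05 -0.011 -0.05
0.1 -0.025 -0.099
0.15 -0.041 -0.147
0.2 -0.06 -0.195
0.25 -0.081 -0.241
0.3 -0.104 -0.287
0.35 -0.129 -0.331
0.4 -0.157 -0.374
0.45 -0.187 -0.415
0.5 -0.218 -0.455
0.55 -0.252 -0.493
0.6 -0.288 -0.53
0.65 -0.325 -0.564
0.7 -0.364 -0.597
0.75 -0.405 -0.628
0.8 -0.447 -0.657
0.85 -0.49 -0.683
0.9 -0.535 -0.708
0.95 -0.581 -0.73
1.0 -0.628 -0.75
1.05 -0.676 -0.767
1.1 -0.725 -0.782
1.15 -0.774 -0.794
1.2 -0.824 -0.805
1.25 -0.874 -0.812
1.3 -0.925 -0.817
1.35 -0.976 -0.82
1.4 -1.027 -0.819
1.45 -1.078 -0.817
```

{"fn": "apply_moves", "kwargs": {"moves": [[0,0,0,0,0,0,0.2],[0,0,0,0,0,0,0.2],[0,0,0,0,0,0,0.2],[0,0,0,0,0,0,0.2]], "grip_force": 20}}

```text
time_s: 4.75
tool_pos: [0.459, 0.0145, 0.1336]
tool_rot: [-180.0, -0.0, -176.9]
force: [-1.9, -2.0, 0.3]
grip_width: 0.0311
grasp_force: 20.0
```

{"fn": "apply_moves", "kwargs": {"moves": [[-0.011,0,-0.05,0,0,0,0.2],[-0.025,0,-0.099,0,0,0,0.2],[-0.06,0,-0.195,0,0,0,0.2],[-0.104,0,-0.287,0,0,0,0.2],[-0.157,0,-0.374,0,0,0,0.2],[-0.218,0,-0.455,0,0,0,0.2],[-0.288,0,-0.53,0,0,0,0.2],[-0.364,0,-0.597,0,0,0,0.2],[-0.447,0,-0.657,0,0,0,0.2],[-0.535,0,-0.708,0,0,0,0.2],[-0.581,0,-0.73,0,0,0,0.2],[-0.628,0,-0.75,0,0,0,0.2],[-0.676,0,-0.767,0,0,0,0.2],[-0.725,0,-0.782,0,0,0,0.2],[-0.725,0,-0.782,0,0,0,0.2]]}}

```text
time_s: 6.25
tool_pos: [0.6046, 0.023, 0.2912]
tool_rot: [-180.0, 0.1, -176.9]
force: [-2.9, -2.1, 3.5]
grip_width: 0.0303
grasp_force: 20.0
```

```bash
python3 - <<'E'
from h import *
o=env.get_obs();print(o['time_s'],o['tool_pos'],o['tool_rot'],o['force'],o['grip_width'],o['grasp_force'],o['wrist_torque'])
print('pin',[(np.round(d['location'],1).tolist(),round(d['conf'],2)) for d in (save('side','s1.png') is not None and boxes_of('side','knuckle_pin'))])
E
```

```text
6.25 [0.60461201 0.02296394 0.29120537] [-1.79986516e+02  9.07004296e-02 -1.76878284e+02] [-2.94417582 -2.08665072  3.48173609] 0.030326211387686437 20.000383257865906 [-0.37580893  0.53450048 -0.09102513]
pin [([307.0, 238.8], 0.71)]
```

View pics/s1.png

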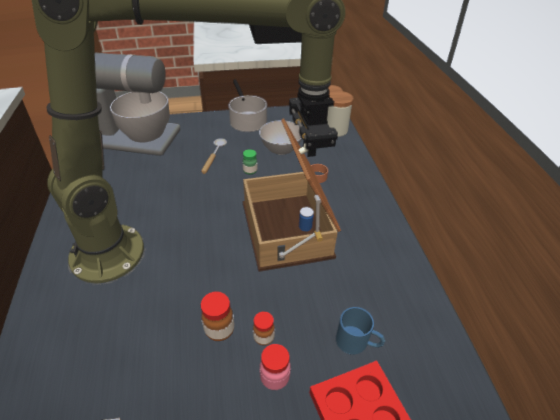

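{"fn": "apply_moves", "kwargs": {"moves": [[-0.025,0,-0.007,0,0,0,0.2],[-0.049,0,-0.012,0,0,0,0.2],[-0.074,0,-0.018,0,0,0,0.2],[-0.099,0,-0.023,0,0,0,0.2],[-0.119,0,-0.026,0,0,0,0.2],[-0.119,0,-0.026,0,0,0,0.2],[-0.119,0,-0.026,0,0,0,0.2]]}}

```text
time_s: 7.05
tool_pos: [0.6283, 0.0243, 0.2962]
tool_rot: [180.0, 0.2, -176.9]
force: [-1.8, -1.1, 5.0]
grip_width: 0.0302
grasp_force: 20.0
```

{"fn": "apply_moves", "kwargs": {"moves": [[-0.01,0,-0.001,0,0,0,0.2],[-0.02,0,-0.002,0,0,0,0.2],[-0.03,0,-0.003,0,0,0,0.2],[-0.03,0,-0.003,0,0,0,0.2]]}}

```text
time_s: 7.45
tool_pos: [0.6342, 0.0247, 0.297]
tool_rot: [180.0, 0.1, -176.9]
force: [-2.2, -2.4, 5.9]
grip_width: 0.0306
grasp_force: 20.0
```

{"fn": "apply_moves", "kwargs": {"moves": [[-0.01,0,-0.004,0,0,0,0.2],[-0.02,0,-0.007,0,0,0,0.2],[-0.03,0,-0.008,0,0,0,0.2],[-0.03,0,-0.008,0,0,0,0.2]]}}

```text
time_s: 7.85
tool_pos: [0.6401, 0.025, 0.2977]
tool_rot: [-180.0, 0.1, -176.9]
force: [-2.1, -2.0, 5.1]
grip_width: 0.0308
grasp_force: 20.0
```

{"fn": "apply_moves", "kwargs": {"moves": [[-0.01,0,-0.001,0,0,0,0.2],[-0.02,0,-0.002,0,0,0,0.2],[-0.02,0,-0.002,0,0,0,0.2]]}}

```text
time_s: 8.15
tool_pos: [0.644, 0.0252, 0.298]
tool_rot: [-180.0, 0.1, -176.9]
force: [-2.0, -3.1, 4.4]
grip_width: 0.0306
grasp_force: 20.0
```

{"fn": "apply_moves", "kwargs": {"moves": [[-0.007,0,-0.001,0,0,0,0.2],[-0.014,0,-0.001,0,0,0,0.2],[-0.014,0,-0.001,0,0,0,0.2]]}}

```text
time_s: 8.45
tool_pos: [0.6468, 0.0254, 0.2982]
tool_rot: [-180.0, 0.1, -176.9]
force: [-1.8, -2.3, 5.0]
grip_width: 0.0305
grasp_force: 20.0
```

{"fn": "apply_moves", "kwargs": {"moves": [[-0.006,0,0,0,0,0,0.2],[-0.012,0,0,0,0,0,0.2],[-0.012,0,0,0,0,0,0.2]]}}

```text
time_s: 8.75
tool_pos: [0.6492, 0.0255, 0.2983]
tool_rot: [-180.0, 0.1, -176.9]
force: [-2.9, -2.1, 4.6]
grip_width: 0.0308
grasp_force: 20.0
```

{"fn": "apply_moves", "kwargs": {"moves": [[-0.006,0,0,0,0,0,0.2],[-0.01,0,0,0,0,0,0.2],[-0.01,0,0,0,0,0,0.2]]}}

```text
time_s: 9.05
tool_pos: [0.6512, 0.0256, 0.2983]
tool_rot: [-180.0, 0.1, -176.9]
force: [-2.3, -1.6, 6.5]
grip_width: 0.0305
grasp_force: 20.0
```

{"fn": "apply_moves", "kwargs": {"moves": [[-0.005,0,0,0,0,0,0.2],[-0.01,0,0,0,0,0,0.2],[-0.01,0,0,0,0,0,0.2]]}}

```text
time_s: 9.35
tool_pos: [0.6533, 0.0258, 0.2984]
tool_rot: [180.0, 0.1, -176.9]
force: [-3.0, -2.5, 6.2]
grip_width: 0.031
grasp_force: 20.0
```

{"fn": "apply_moves", "kwargs": {"moves": [[-0.005,0,-0.002,0,0,0,0.2],[-0.008,0,-0.003,0,0,0,0.2],[-0.008,0,-0.003,0,0,0,0.2]]}}

```text
time_s: 9.65
tool_pos: [0.6545, 0.0258, 0.2985]
tool_rot: [-180.0, 0.0, -176.9]
force: [-1.6, -2.2, 4.5]
grip_width: 0.0309
grasp_force: 20.0
```

{"fn": "apply_moves", "kwargs": {"moves": [[-0.005,0,0,0,0,0,0.2],[-0.008,0,0,0,0,0,0.2],[-0.008,0,0,0,0,0,0.2]]}}

```text
time_s: 9.95
tool_pos: [0.6546, 0.0258, 0.2984]
tool_rot: [180.0, -0.2, -176.9]
force: [-6.1, -1.7, 6.6]
grip_width: 0.0304
grasp_force: 20.0
```

{"fn": "apply_moves", "kwargs": {"moves": [[-0.004,0,0,0,0,0,0.2],[-0.004,0,0,0,0,0,0.2],[-0.004,0,0,0,0,0,0.2]]}}

```text
time_s: 10.25
tool_pos: [0.6547, 0.0258, 0.2984]
tool_rot: [180.0, -0.3, -176.9]
force: [-8.4, -2.7, 6.1]
grip_width: 0.0304
grasp_force: 20.0
```

{"fn": "apply_moves", "kwargs": {"moves": [[0,0,0,0,0,0,0.6],[0,0,0,0,0,0,0.7],[0,0,0,0,0,0,0.8],[0,0,0,0,0,0,0.8],[0,0,0,0,0,0,0.8]]}}

```text
time_s: 10.75
tool_pos: [0.6567, 0.0264, 0.2982]
tool_rot: [180.0, -0.0, -176.8]
force: [-1.0, -0.2, -0.7]
grip_width: 0.0627
grasp_force: 0.0
```

```bash
python3 - <<'E'
from h import *
o=env.get_obs();print(o['time_s'],o['tool_pos'],o['tool_rot'],o['force'],o['grip_width'],o['qpos'].round(1))
im=save('side','s2.png');im2=save('scene','c3.png')
print('pin',[(np.round(d['location'],1).tolist(),round(d['conf'],2)) for d in boxes_of('side','knuckle_pin')],[(np.round(d['location'],1).tolist(),round(d['conf'],2)) for d in boxes_of('scene','knuckle_pin')])
a=cv2.resize(im[130:270,220:370],None,fx=2.6,fy=2.6,interpolation=3);b=cv2.resize(im2[90:300,160:340],(a.shape[1]*9//10,a.shape[0]),interpolation=3)
cv2.imwrite('pics/c4.png',np.hstack([a,b])[:,:,::-1]);print(a.shape,b.shape)
E
```

```text
10.75 [0.65668855 0.02641545 0.29821525] [ 1.79984200e+02 -1.15000588e-02 -1.76835841e+02] [-0.9635421  -0.20767131 -0.71468448] 0.06271260730850237 [-31.3  20.2  36.2  76.2 -11.8  87.3  96.9]
pin [([293.3, 235.1], 0.44)] []
(364, 390, 3) (364, 351, 3)
```

View pics/c4.png

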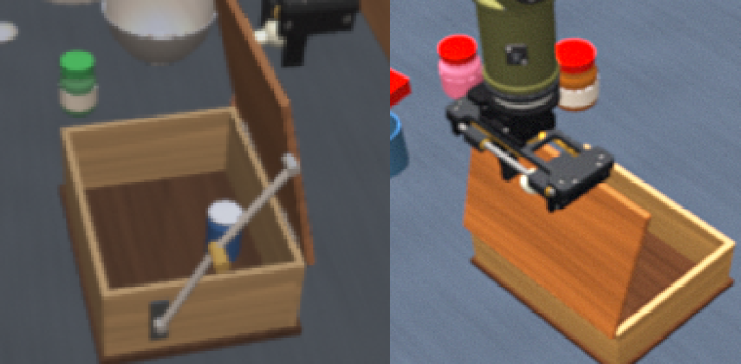

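{"fn": "apply_moves", "kwargs": {"moves": [[0,0,-0.15,0,0,0,0.8],[0,0,-0.35,0,0,0,0.8],[0,0,-0.4,0,0,0,0.8],[0.1,-0.15,-0.4,0,0,0.05,0.8],[0.22,-0.33,-0.4,0,0,0.14,0.8],[0.35,-0.51,-0.4,0,0,0.23,0.8],[0.48,-0.69,-0.4,0,0,0.32,0.8],[0.6,-0.87,-0.4,0,0,0.41,0.8],[0.65,-0.95,-0.4,0,0,0.5,0.8],[0.65,-0.95,-0.4,0,0,0.56,0.8],[0.65,-0.95,-0.4,0,0,0.56,0.8]]}}

```text
time_s: 12.05
tool_pos: [0.5367, -0.1716, 0.3786]
tool_rot: [179.9, -0.0, 134.9]
force: [-0.7, 1.0, 0.0]
grip_width: 0.0697
grasp_force: 0.0
```

```bash
python3 - <<'E'
from h import *
o=env.get_obs();print(o['time_s'],o['tool_pos'],o['tool_rot'],o['qpos'].round(1))
for t in ['jam_jar_mid']:
  im=save('scene','c5.png');print([(np.round(d['location'],1).tolist(),round(d['conf'],2)) for d in boxes_of('scene',t)])
print(mv((.427,-.339,.2),(180,0,135)))
h=cv2.cvtColor(save('side','s3.png'),cv2.COLOR_RGB2HSV)
# brass pin + red cap blobs in side
r=((h[...,0]<5)|(h[...,0]>175))&(h[...,1]>200)&(h[...,2]>150)
n,l,st,c=cv2.connectedComponentsWithStats(r.astype(np.uint8))
for i in range(1,n):
    if st[i,4]>60: print('red',st[i],c[i].round(1),onz('side',c[i],.077).round(4))
b=(abs(h[...,0].astype(int)-21)<6)&(h[...,1]>140)&(h[...,2]>110)
b[:200]=0;b[270:]=0;b[:,:285]=0;b[:,335:]=0
n,l,st,c=cv2.connectedComponentsWithStats(b.astype(np.uint8))
for i in range(1,n):
    if st[i,4]>12: print('brass',st[i],c[i].round(1))
def W(p): q=(.5475,.0172,.0555);c,s=np.cos(q[2]),np.sin(q[2]); return (q[0]+c*p[0]-s*p[1],q[1]+s*p[0]+c*p[1],p[2])
for p in [(.0057,-.17,.1706),(.0133,-.17,.166),(.03,-.17,.155)]: print(W(p),proj('side',W(p)))
E
```

```text
12.05 [ 0.53674558 -0.17161473  0.37864716] [ 1.79930956e+02 -5.25175563e-03  1.34904180e+02] [-27.6   7.2  48.2  81.5  -5.4  93.6  64.9]
[([254.3, 134.0], 0.76), ([197.1, 129.4], 0.76), ([221.6, 141.3], 0.72)]
(array([-0.2033, -0.9881,  0.8914]), array([ 0.0001, -0.0002,  0.0022]))
brass [301 224   7  10  30] [303.4 229.8]
(np.float64(0.562621380593464), np.float64(-0.15222205833051258), 0.1706) [304.57315171 230.07538372]
(np.float64(0.5702096786476699), np.float64(-0.15180047483873993), 0.166) [307.31566475 230.87834757]
(np.float64(0.586883965161517), np.float64(-0.15087410058708156), 0.155) [313.22960578 232.85202674]
```

{"fn": "apply_moves", "kwargs": {"moves": [[-0.05,-0.24,0.02,0,0,0,0.85],[-0.1,-0.48,0.1,0,0,0,0.85],[-0.15,-0.72,0.2,0,0,0,0.85],[-0.2,-0.9,0.35,0,0,0,0.85],[-0.203,-0.988,0.55,0,0,0,0.85],[-0.203,-0.988,0.75,0,0,0,0.85],[-0.203,-0.988,0.89,0,0,0,0.85],[-0.203,-0.988,0.89,0,0,0,0.85],[-0.203,-0.988,0.89,0,0,0,0.85]]}}

```text
time_s: 13.1
tool_pos: [0.4268, -0.3391, 0.201]
tool_rot: [-180.0, 0.0, 135.1]
force: [-1.4, -0.5, 1.1]
grip_width: 0.0738
grasp_force: 0.0
```

```bash
python3 - <<'E'
from h import *
o=env.get_obs();print(o['time_s'],o['tool_pos'],o['tool_rot'],o['qpos'].round(1))
im=save('wrist','w2.png')
h=cv2.cvtColor(im,cv2.COLOR_RGB2HSV)
r=((h[...,0]<6)|(h[...,0]>174))&(h[...,1]>190)&(h[...,2]>130)
n,l,st,c=cv2.connectedComponentsWithStats(r.astype(np.uint8))
for i in range(1,n):
    if st[i,4]>150: print('red',st[i],c[i].round(1),onz('wrist',c[i],.08).round(4))
print([(np.round(d['location'],1).tolist(),round(d['conf'],2),onz('wrist',d['location'],.06).round(3)) for d in boxes_of('wrist','jam_jar_mid')])
print(proj('wrist',(.427,-.339,.08)),proj('side',(.427,-.339,.08)))
print(mv((.427,-.339,.044),(180,0,135)))
E
```

```text
13.1 [ 0.42676813 -0.3391132   0.20104467] [-1.79955175e+02  1.17721032e-03  1.35107994e+02] [-15.    8.6  55.8 101.5  -7.4  73.7  87.7]
[([283.3, 203.8], 0.87, array([ 0.433, -0.34 ,  0.06 ])), ([220.6, 85.7], 0.83, array([ 0.312, -0.301,  0.06 ])), ([230.2, 260.1], 0.7, array([ 0.437, -0.425,  0.06 ]))]
[279.79317359 204.54623888] [261.99987    319.58765773]
(array([7.400e-03, 7.000e-04, 7.922e-01]), array([0.0004, 0.0019, 0.001 ]))
```

View pics/w2.png

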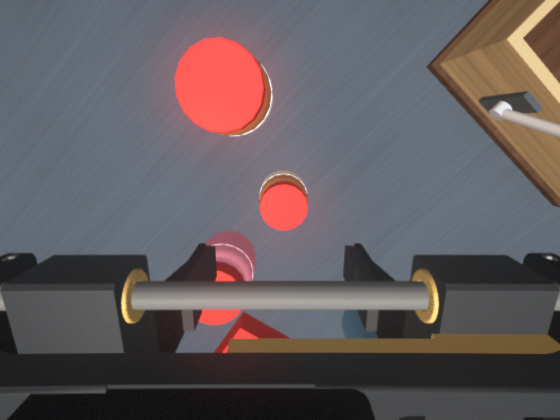

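{"fn": "apply_moves", "kwargs": {"moves": [[0,0.015,0.2,0,0,0,0.95],[-0.003,0.015,0.4,0,0,0,0.95],[-0.003,0.015,0.6,0,0,0,0.95],[-0.003,0.015,0.75,0,0,0,0.95],[-0.003,0.015,0.825,0,0,0,0.95],[-0.003,0.015,0.825,0,0,0,0.5],[-0.003,0.015,0.825,0,0,0,0.45],[-0.003,0.015,0.825,0,0,0,0.4],[-0.003,0.015,0.825,0,0,0,0.4],[-0.003,0.015,0.825,0,0,0,0.4],[-0.003,0.015,0.825,0,0,0,0.4],[-0.003,0.015,0.825,0,0,0,0.4],[-0.003,0.015,0.825,0,0,0,0.4]], "grip_force": 15}}

```text
time_s: 14.5
tool_pos: [0.4298, -0.3378, 0.0366]
tool_rot: [179.9, 0.1, 135.0]
force: [-1.8, 1.7, 5.8]
grip_width: 0.051
grasp_force: 15.0
```

{"fn": "apply_moves", "kwargs": {"moves": [[0,0,-0.1,0,0,0,0.4],[0,0,-0.25,0,0,0,0.4],[0,0,-0.45,0,0,0,0.4],[0,0,-0.65,0,0,0,0.4],[0.05,0.06,-0.8,0,0,0,0.4],[0.15,0.18,-0.9,0,0,0,0.4],[0.27,0.33,-0.9,0,0,-0.05,0.4],[0.39,0.48,-0.9,0,0,-0.13,0.4],[0.51,0.63,-0.9,0,0,-0.21,0.4],[0.6,0.74,-0.9,0,0,-0.3,0.4],[0.665,0.806,-0.9,0,0,-0.39,0.4],[0.665,0.806,-0.9,0,0,-0.47,0.4],[0.665,0.806,-0.9,0,0,-0.56,0.4],[0.665,0.806,-0.9,0,0,-0.56,0.4]]}}

```text
time_s: 15.9
tool_pos: [0.448, -0.1295, 0.2149]
tool_rot: [180.0, -0.1, -176.8]
force: [-1.3, -0.9, -2.6]
grip_width: 0.051
grasp_force: 15.0
```

```bash
python3 - <<'E'
from h import *
o=env.get_obs();print(o['time_s'],o['tool_pos'],o['tool_rot'],o['qpos'].round(1),o['force'],o['grip_width'])
print(mv((.455,.014,.215),(180,0,183.1)));print(mv((.5175,.0156,.047),(180,0,183.1)))
E
```

```text
15.9 [ 0.44799917 -0.12949956  0.21491914] [ 1.79979860e+02 -6.52360050e-02 -1.76836254e+02] [-35.7  -7.7  45.4 110.    5.6  75.6 101.2] [-1.28039639 -0.91225898 -2.58629683] 0.05095652148796284
(array([-7.450e-02,  7.145e-01, -2.000e-04]), array([ 0.0002, -0.0008,  0.0007]))
(array([-0.388 ,  0.7049,  0.8394]), array([ 0.0002, -0.0008,  0.0007]))
```

{"fn": "apply_moves", "kwargs": {"moves": [[-0.02,0.15,0,0,0,0,0.4],[-0.05,0.33,0,0,0,0,0.4],[-0.075,0.51,0,0,0,0,0.4],[-0.12,0.64,0,0,0,0,0.4],[-0.22,0.705,0,0,0,0,0.4],[-0.34,0.705,0.05,0,0,0,0.4],[-0.388,0.705,0.2,0,0,0,0.4],[-0.388,0.705,0.36,0,0,0,0.4],[-0.388,0.705,0.52,0,0,0,0.4],[-0.388,0.705,0.66,0,0,0,0.4],[-0.388,0.705,0.75,0,0,0,0.4],[-0.388,0.705,0.8,0,0,0,0.4],[-0.388,0.705,0.83,0,0,0,0.4],[-0.388,0.705,0.845,0,0,0,0.4],[-0.388,0.705,0.852,0,0,0,0.4],[-0.388,0.705,0.852,0,0,0,0.4]]}}

```text
time_s: 17.5
tool_pos: [0.519, 0.0156, 0.0458]
tool_rot: [180.0, 0.1, -176.9]
force: [-1.3, -0.1, -3.4]
grip_width: 0.0513
grasp_force: 15.0
```

{"fn": "apply_moves", "kwargs": {"moves": [[0,0,0.006,0,0,0,0.4],[0,0,0.01,0,0,0,0.4],[0,0,0.01,0,0,0,0.4]]}}

```text
time_s: 17.8
tool_pos: [0.5192, 0.0156, 0.0446]
tool_rot: [179.9, 0.1, -176.9]
force: [-4.5, 0.3, 5.1]
grip_width: 0.0512
grasp_force: 15.0
```

{"fn": "apply_moves", "kwargs": {"moves": [[0,0,0,0,0,0,0.7],[0,0,0,0,0,0,0.8],[0,0,0,0,0,0,0.8],[0,0,0,0,0,0,0.8],[0,0,-0.1,0,0,0,0.8],[0,0,-0.3,0,0,0,0.8],[0,0,-0.5,0,0,0,0.8],[0,0,-0.75,0,0,0,0.8],[0,0,-1,0,0,0,0.8],[0,0,-1,0,0,0,0.8]]}}

```text
time_s: 18.8
tool_pos: [0.5225, 0.0155, 0.2503]
tool_rot: [179.8, 0.7, -176.9]
force: [-0.0, -0.1, -0.4]
grip_width: 0.0696
grasp_force: 0.0
```

```bash
python3 - <<'E'
from h import *
o=env.get_obs();print(o['time_s'],o['tool_pos'],o['tool_rot'],o['qpos'].round(1),o['force'])
im=save('side','s4.png');im2=save('wrist','w4.png')
h=cv2.cvtColor(im,cv2.COLOR_RGB2HSV)
b=(abs(h[...,0].astype(int)-21)<6)&(h[...,1]>140)&(h[...,2]>110)
b[:200]=0;b[270:]=0;b[:,:285]=0;b[:,335:]=0
n,l,st,c=cv2.connectedComponentsWithStats(b.astype(np.uint8))
for i in range(1,n):
    if st[i,4]>12: print('brass',st[i],c[i].round(1))
a=cv2.resize(im[130:270,220:370],None,fx=2.6,fy=2.6,interpolation=3);b=cv2.resize(im2,(485,364))[:,:400]
cv2.imwrite('pics/c6.png',np.hstack([a,b])[:,:,::-1])
E
```

```text
18.8 [0.52251552 0.01545727 0.25027041] [ 179.83626176    0.71549021 -176.88019547] [-42.5   0.7  38.7 100.5  -0.6  78.2  89.4] [-0.04181251 -0.1286128  -0.43064446]
brass [301 224   7  10  27] [303.4 230. ]
```

View pics/c6.png

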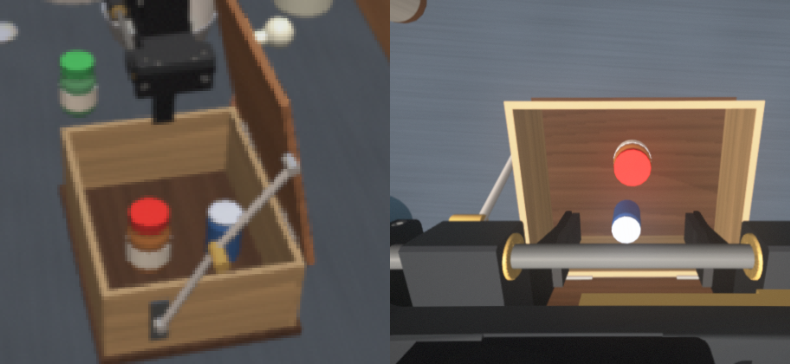

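```bash
python3 - <<'E'
from h import *
for p in [(69,250),(87.8,250),(106,250)]: print(onz('wrist',p,.175))
print(tri([('side',(303.4,230)),('wrist',(87.8,252))]))
for y in (-.14,-.15,-.16):
    p,v=ray('side',(303.4,230)); print(p+v*(y-p[1])/v[1])
q=(.5475,.0172,.0555);c,s=np.cos(q[2]),np.sin(q[2]);W=lambda p:(q[0]+c*p[0]-s*p[1],q[1]+s*p[0]+c*p[1],p[2])
for Y in (-.155,-.17,-.185): print(Y,W((.0057,Y,.1706)),proj('side',W((.0057,Y,.1706))))
E
```

```text
[ 0.55137645 -0.15347757  0.175     ]
[ 0.55059578 -0.13842875  0.175     ]
[ 0.54983462 -0.12381359  0.175     ]
[ 0.55964954 -0.14606145  0.16380312]
[ 0.56285307 -0.14        0.15810234]
[ 0.56011465 -0.15        0.16894754]
[ 0.55737624 -0.16        0.17979274]
-0.155 (np.float64(0.5617893079123337), np.float64(-0.13724515427615885), 0.1706) [303.06769061 225.9468655 ]
-0.17 (np.float64(0.562621380593464), np.float64(-0.15222205833051258), 0.1706) [304.57315171 230.07538372]
-0.185 (np.float64(0.5634534532745943), np.float64(-0.16719896238486628), 0.1706) [306.10906778 234.28850617]
```

{"fn": "apply_moves", "kwargs": {"moves": [[0.08,0,-0.15,0,0,0,0.46],[0.12,-0.1,-0.35,0,0,0,0.46],[0.12,-0.3,-0.4,0,0,0.05,0.46],[0.12,-0.52,-0.4,0,0,0.14,0.46],[0.12,-0.74,-0.4,0,0,0.23,0.46],[0.12,-0.95,-0.4,0,0,0.32,0.46],[0.12,-1,-0.4,0,0,0.41,0.46],[0.12,-1,-0.4,0,0,0.5,0.46],[0.12,-1,-0.4,0,0,0.59,0.46],[0.12,-1,-0.4,0,0,0.6,0.46]]}}

```text
time_s: 19.9
tool_pos: [0.5047, -0.1854, 0.3212]
tool_rot: [-179.9, -0.1, 131.5]
force: [-1.6, -0.6, -0.5]
grip_width: 0.0399
grasp_force: 0.0
```

```bash
python3 - <<'E'
from h import *
o=env.get_obs();print(o['time_s'],o['tool_pos'],o['tool_rot'],o['qpos'].round(1))
Rt=R.from_euler('z',93.2,degrees=True)*R.from_euler('x',180,degrees=True)*R.from_euler('y',35,degrees=True)
print(Rt.as_euler('xyz',degrees=True),Rt.as_matrix().round(3))
e=Rt.as_euler('xyz',degrees=True)
print(mv((.556,-.28,.30),e)); print(mv((.556,-.146,.158),e,((.556,-.28,.30),e)))
E
```

```text
19.9 [ 0.50468893 -0.1853959   0.32120549] [-1.79860566e+02 -1.28299088e-01  1.31480727e+02] [-31.9   2.8  51.7  91.3  -2.1  87.1  61.3]
[180.  -35.   93.2] [[-0.046  0.998 -0.032]
 [ 0.818  0.056  0.573]
 [ 0.574  0.    -0.819]]
(array([-0.5245, -0.1209,  0.1051]), array([-0.138 ,  0.3909,  0.4306]))
(array([0.1407, 0.0374, 0.9653]), array([0., 0., 0.]))
```

{"fn": "apply_moves", "kwargs": {"moves": [[-0.17,-0.04,0.03,-0.02,0.05,0.06,0.46],[-0.35,-0.08,0.07,-0.046,0.13,0.144,0.46],[-0.525,-0.12,0.105,-0.07,0.195,0.215,0.46],[-0.525,-0.12,0.105,-0.092,0.26,0.287,0.46],[-0.525,-0.12,0.105,-0.115,0.325,0.36,0.46],[-0.525,-0.12,0.105,-0.138,0.391,0.431,0.46],[-0.525,-0.12,0.105,-0.138,0.391,0.431,0.46],[-0.525,-0.12,0.105,-0.138,0.391,0.431,0.46],[-0.525,-0.12,0.105,-0.138,0.391,0.431,0.46]]}}

```text
time_s: 20.8
tool_pos: [0.5572, -0.2798, 0.3014]
tool_rot: [179.7, -35.0, 93.5]
force: [-0.0, -0.5, 0.4]
grip_width: 0.0401
grasp_force: 0.0
```

```bash
python3 - <<'E'
from h import *
o=env.get_obs();print(o['time_s'],o['tool_pos'],o['tool_rot'],o['qpos'].round(1),o['grip_width'],o['force'])
im=save('wrist','w5.png')
h=cv2.cvtColor(im,cv2.COLOR_RGB2HSV)
print([(np.round(d['location'],1).tolist(),round(d['conf'],2)) for d in boxes_of('wrist','knuckle_pin')],proj('wrist',(.56,-.146,.166)))
e=[180,-35,93.2]
print(mv((.556,-.146,.158),e))
E
```

```text
20.8 [ 0.55721821 -0.27982804  0.30143834] [179.73626069 -35.02391477  93.52434564] [ 10.6  37.8  49.5  65.9 -47.9 116.8  53.5] 0.04013480050482118 [-0.01339124 -0.50376201  0.44517651]
[([284.5, 167.6], 0.72)] [288.33426538 164.8809777 ]
(array([0.131 , 0.0281, 0.9726]), array([0.001 , 0.0003, 0.0039]))
```

View pics/w5.png

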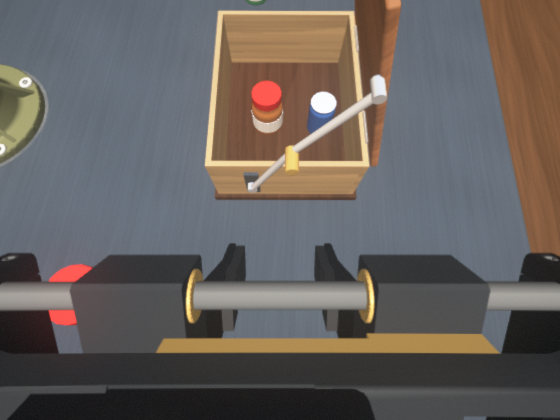

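```bash
python3 - <<'E'
from h import *
P=tri([('side',(303.4,230)),('wrist',(291.5,159.5))]);print(P,proj('side',P),proj('wrist',P))
E
```

```text
[ 0.56449229 -0.13000797  0.14820041] [303.01422828 229.79976199] [292.23968094 160.09305359]
```

{"fn": "apply_moves", "kwargs": {"moves": [[0.04,0.01,0.2,0,0,0,0.5],[0.06,0.02,0.4,0,0,0,0.5],[0.06,0.02,0.5,0,0,0,0.5],[0.06,0.02,0.5,0,0,0,0.5]]}}

```text
time_s: 21.3
tool_pos: [0.5578, -0.2083, 0.2257]
tool_rot: [179.9, -35.2, 93.7]
force: [-1.2, 0.3, -0.0]
grip_width: 0.0433
grasp_force: 0.0
```

```bash
python3 - <<'E'
from h import *
o=env.get_obs();print(o['time_s'],o['tool_pos'],o['tool_rot'],o['qpos'].round(1),o['grip_width'],o['force'])
im=save('wrist','w6.png')
h=cv2.cvtColor(im,cv2.COLOR_RGB2HSV)
b=(abs(h[...,0].astype(int)-21)<5)&(h[...,1]>150)&(h[...,2]>130)
b[250:]=0;b[:,:240]=0;b[:,340:]=0
n,l,st,c=cv2.connectedComponentsWithStats(b.astype(np.uint8))
for i in range(1,n):
    if st[i,4]>40: print('brass',st[i],c[i].round(1))
print([(np.round(d['location'],1).tolist(),round(d['conf'],2)) for d in boxes_of('wrist','knuckle_pin')],proj('wrist',(.56,-.146,.166)))
for p in [(.556,-.146,.158)]: print(mv(p,[180,-35,93.2]))
E
```

```text
21.3 [ 0.55784383 -0.20829395  0.22565704] [179.86437329 -35.18747914  93.68529827] [  1.4  34.6  49.3  79.8 -46.4 106.3  54.3] 0.04330348607163408 [-1.22542781  0.28249139 -0.0288123 ]
[([282.6, 200.9], 0.95)] [286.70214725 195.16004829]
(array([0.07  , 0.008 , 0.4765]), array([0.0012, 0.0005, 0.0034]))
```

```bash
python3 - <<'E'
from h import *
for f,box in [('w5.png',(140,180,270,310)),('w6.png',(160,240,255,325))]:
    im=cv2.imread('pics/'+f);h=cv2.cvtColor(im,cv2.COLOR_BGR2HSV)
    if f=='w5.png': print(h[159,285:300].tolist())
    b=(h[...,0]>=17)&(h[...,0]<=28)&(h[...,1]>135)&(h[...,2]>90)
    m=np.zeros_like(b);y0,y1,x0,x1=box;m[y0:y1,x0:x1]=b[y0:y1,x0:x1]
    n,l,st,c=cv2.connectedComponentsWithStats(m.astype(np.uint8))
    for i in range(1,n):
        if st[i,4]>25: print(f,st[i],c[i].round(1))
for P in [(.56,-.146,.166),(.56,-.131,.166),(.56,-.161,.166),(.563,-.146,.170)]: print(P,proj('wrist',P).round(1))
E
```

```text
[[17, 112, 202], [20, 137, 233], [22, 133, 240], [23, 129, 242], [24, 121, 243], [24, 120, 243], [24, 119, 243], [24, 118, 245], [24, 119, 245], [24, 120, 245], [24, 126, 241], [23, 130, 240], [21, 136, 230], [18, 139, 197], [14, 120, 142]]
w5.png [285 147  14  28 114] [291.2 165.1]
w6.png [282 175  19  39 193] [290.  200.7]
(0.56, -0.146, 0.166) [286.7 195.2]
(0.56, -0.131, 0.166) [287.6 178.9]
(0.56, -0.161, 0.166) [285.8 212.1]
(0.563, -0.146, 0.17) [290.5 193.6]
```

{"fn": "apply_moves", "kwargs": {"moves": [[0.03,0.025,0.15,0,0,0,0.5],[0.06,0.03,0.3,0,0,0,0.5],[0.07,0.03,0.4,0,0,0,0.5],[0.07,0.03,0.47,0,0,0,0.5],[0.07,0.03,0.47,0,0,0,0.5],[0.07,0.03,0.47,0,0,0,0.5]]}}

```text
time_s: 22.0
tool_pos: [0.5604, -0.1486, 0.1592]
tool_rot: [179.7, -34.9, 93.4]
force: [-1.5, 0.1, 0.5]
grip_width: 0.0435
grasp_force: 0.0
```

```bash
python3 - <<'E'
from h import *
o=env.get_obs();print(o['time_s'],o['tool_pos'],o['tool_rot'],o['qpos'].round(1),o['grip_width'],o['force'])
im=save('wrist','w7.png');im2=save('side','s7.png')
a=cv2.resize(im2[150:290,230:370],(400,400),interpolation=3);b=cv2.resize(im[100:300,180:380],(400,400),interpolation=3)
cv2.imwrite('pics/c7.png',np.hstack([a,b])[:,:,::-1])
e=[180,-35,93.2];M=R.from_euler('xyz',e,degrees=True)
yaw=np.radians(3.2);ex=np.array([np.cos(yaw),np.sin(yaw),0]);ez=np.array([0,0,1])
# knuckle circle about foot: foot(-.05,.065), r .119 ; start direction
th0=np.arctan2(.1706-.065,.0057+.05)
for s in (.01,.02,.03,.035,.04,.045):
    t=th0-s/.119; d=.119*(np.array([np.cos(t),np.sin(t)])-[np.cos(th0),np.sin(th0)])
    print(s,d.round(4),(M.inv().apply(ex*d[0]+ez*d[1])/.2).round(3))
E
```

```text
22.0 [ 0.56038897 -0.14855168  0.15915812] [179.69027945 -34.91198147  93.37664711] [ -4.9  33.4  48.4  89.3 -47.4  97.1  54.2] 0.0435273609436981 [-1.5105616   0.07683605  0.50876617]
0.01 [ 0.0086 -0.005 ] [-0.014  0.043  0.021]
0.02 [ 0.0168 -0.0108] [-0.031  0.084  0.044]
0.03 [ 0.0245 -0.0172] [-0.049  0.122  0.07 ]
0.035 [ 0.0281 -0.0206] [-0.059  0.141  0.084]
0.04 [ 0.0316 -0.0242] [-0.069  0.158  0.099]
0.045 [ 0.0349 -0.0279] [-0.08   0.175  0.114]
```

View pics/c7.png

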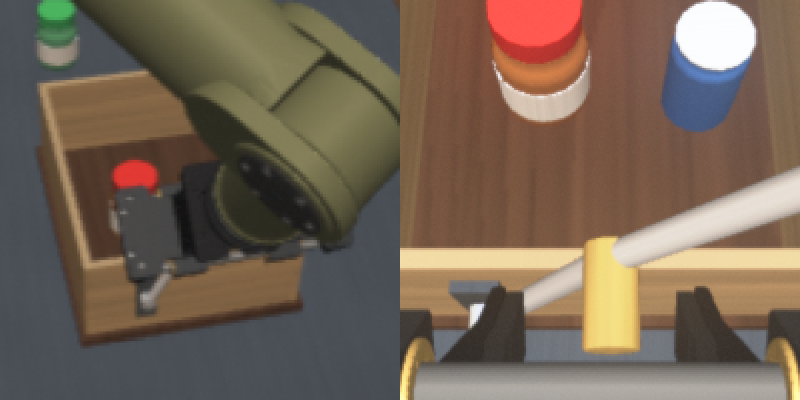

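{"fn": "apply_moves", "kwargs": {"moves": [[0,0.025,0,0,0,0,0.5],[0,0.05,0,0,0,0,0.5],[0,0.06,0,0,0,0,0.5],[0,0.06,0,0,0,0,0.5]]}}

```text
time_s: 22.5
tool_pos: [0.5725, -0.1463, 0.1581]
tool_rot: [179.8, -35.0, 93.4]
force: [-1.8, 0.7, -0.6]
grip_width: 0.0435
grasp_force: 0.0
```

{"fn": "apply_moves", "kwargs": {"moves": [[-0.003,0.01,0.005,0,0,0,0.5],[-0.007,0.02,0.01,0,0,0,0.5],[-0.007,0.02,0.01,0,0,0,0.5]]}}

```text
time_s: 22.8
tool_pos: [0.5762, -0.146, 0.1555]
tool_rot: [179.8, -35.0, 93.4]
force: [-1.8, -0.6, -0.5]
grip_width: 0.0434
grasp_force: 0.0
```

{"fn": "apply_moves", "kwargs": {"moves": [[0,0.01,0,0,0,0,0.5],[0,0.01,0,0,0,0,0.5]]}}

```text
time_s: 23.0
tool_pos: [0.5776, -0.1461, 0.1555]
tool_rot: [179.9, -35.0, 93.3]
force: [-3.1, -1.2, -1.9]
grip_width: 0.0436
grasp_force: 0.7
```

{"fn": "apply_moves", "kwargs": {"moves": [[-0.003,0.01,0.005,0,0,0,0.5],[-0.003,0.01,0.005,0,0,0,0.5]]}}

```text
time_s: 23.2
tool_pos: [0.5799, -0.146, 0.1545]
tool_rot: [179.8, -35.0, 93.4]
force: [-3.6, 0.3, -0.2]
grip_width: 0.0436
grasp_force: 0.8
```

{"fn": "apply_moves", "kwargs": {"moves": [[-0.003,0.011,0.005,0,0,0,0.5],[-0.007,0.022,0.011,0,0,0,0.5],[-0.011,0.033,0.016,0,0,0,0.5],[-0.011,0.033,0.016,0,0,0,0.5]]}}

```text
time_s: 23.6
tool_pos: [0.5872, -0.1454, 0.1506]
tool_rot: [179.7, -35.0, 93.4]
force: [-1.5, 0.2, 0.4]
grip_width: 0.0437
grasp_force: 0.3
```

{"fn": "apply_moves", "kwargs": {"moves": [[-0.006,0.016,0.008,0,0,0,0.5],[-0.013,0.031,0.018,0,0,0,0.5],[-0.019,0.046,0.027,0,0,0,0.5],[-0.026,0.06,0.037,0,0,0,0.5],[-0.026,0.06,0.037,0,0,0,0.5]]}}

```text
time_s: 24.1
tool_pos: [0.5992, -0.1445, 0.1411]
tool_rot: [179.8, -35.0, 93.4]
force: [-1.0, 0.3, -0.1]
grip_width: 0.0436
grasp_force: 0.0
```

```bash
python3 - <<'E'
from h import *
o=env.get_obs();print(o['time_s'],o['tool_pos'],o['tool_rot'],o['qpos'].round(1),o['grip_width'],o['grasp_force'],o['force'])
im=save('wrist','w8.png')
h=cv2.cvtColor(im,cv2.COLOR_RGB2HSV)
b=(h[...,0]>=17)&(h[...,0]<=28)&(h[...,1]>100)&(h[...,2]>90)
m=np.zeros_like(b);m[200:278,225:335]=b[200:278,225:335]
n,l,st,c=cv2.connectedComponentsWithStats(m.astype(np.uint8))
for i in range(1,n):
    if st[i,4]>25: print(st[i],c[i].round(1))
E
```

```text
24.1 [ 0.59917015 -0.14452376  0.14114316] [179.76630754 -34.99082257  93.40691606] [ -3.7  37.9  46.5  84.9 -50.3  97.1  52.9] 0.0435885186945315 0.024630327243357897 [-0.97685421  0.30557861 -0.14617008]
[ 238  219   32   59 1455] [253.  252.5]
```

{"fn": "apply_moves", "kwargs": {"moves": [[-0.007,0.015,0.01,0,0,0,0.5],[-0.014,0.028,0.019,0,0,0,0.5],[-0.021,0.041,0.029,0,0,0,0.5],[-0.021,0.041,0.029,0,0,0,0.5]]}}

```text
time_s: 24.55
tool_pos: [0.6073, -0.1443, 0.134]
tool_rot: [179.8, -35.0, 93.4]
force: [-1.8, -0.1, -0.0]
grip_width: 0.0437
grasp_force: 0.1
```

```bash
python3 - <<'E'
from h import *
o=env.get_obs();print(o['time_s'],o['tool_pos'],o['tool_rot'],o['qpos'].round(1),o['grip_width'],o['grasp_force'],o['force'])
im=save('wrist','w9.png')
for f in ('w8.png','w9.png'):
    h=cv2.cvtColor(cv2.imread('pics/'+f),cv2.COLOR_BGR2HSV)
    b=(h[...,0]>=17)&(h[...,0]<=28)&(h[...,1]>100)&(h[...,2]>90)
    m=np.zeros_like(b);m[200:278,225:335]=b[200:278,225:335]
    n,l,st,c=cv2.connectedComponentsWithStats(m.astype(np.uint8))
    for i in range(1,n):
        if st[i,4]>25: print(st[i],c[i].round(1))
E
```

```text
24.55 [ 0.60731944 -0.14429153  0.13400916] [179.76868248 -34.98208344  93.39491927] [ -3.3  39.   46.1  84.1 -51.   96.8  52.8] 0.04371886551087859 0.07428984856233001 [-1.75684843 -0.14148153 -0.01873259]
[ 238  219   32   59 1455] [253.  252.5]
[ 238  219   33   59 1463] [253.4 252.7]
```

{"fn": "apply_moves", "kwargs": {"moves": [[0,-0.03,0,0,0,0,0.5],[0,-0.055,0,0,0,0,0.5],[0,-0.06,-0.05,0,0,0,0.6],[0,-0.06,-0.2,0,0,0,0.7],[0,-0.06,-0.4,0,0,0,0.7],[0,-0.06,-0.64,0,0,0,0.7],[0,-0.06,-0.85,0,0,0,0.7],[0,-0.06,-0.85,0,0,0,0.7]]}}

```text
time_s: 25.4
tool_pos: [0.5994, -0.2483, 0.2793]
tool_rot: [179.4, -34.6, 93.3]
force: [-1.3, -0.5, -0.0]
grip_width: 0.0609
grasp_force: 0.0
```

```bash
python3 - <<'E'
from h import *
o=env.get_obs();print(o['time_s'],o['tool_pos'],o['tool_rot'],o['qpos'].round(1),o['force'])
def W(p): q=(.5475,.0172,.0555);c,s=np.cos(q[2]),np.sin(q[2]); return np.array((q[0]+c*p[0]-s*p[1],q[1]+s*p[0]+c*p[1],p[2]))
for n in ('side','scene','wrist'):
    im=save(n,n+'10.png'); bx=boxes_of(n,'lid_knob'); print(n,[(np.round(d['location'],1).tolist(),round(d['conf'],2)) for d in bx])
    for t in (1.2,1.25,1.3,1.35): 
        k=(.11-.2*np.cos(t)+.04*np.sin(t),0,.11+.2*np.sin(t)+.04*np.cos(t)); print(t,W(k).round(4),proj(n,W(k)).round(1))
    g=im.astype(int);m=((g.min(2)>150)&(g.max(2)-g.min(2)<50)).astype(np.uint8)
    k,l,st,c=cv2.connectedComponentsWithStats(m)
    p=proj(n,W((.1,0,.31)))
    for i in range(1,k):
        if 20<st[i,4]<2000 and np.hypot(*(c[i]-p))<45: print('white',st[i],c[i].round(1))
E
```

```text
25.4 [ 0.59940307 -0.24828552  0.27932189] [179.39926276 -34.55451663  93.31697384] [  7.6  39.2  48.3  65.9 -50.  113.4  50. ] [-1.28695301 -0.4725154  -0.01541775]
side [([316.5, 180.2], 0.79), ([287.9, 214.7], 0.74)]
1.2 [0.6222 0.0213 0.3109] [316.2 144.3]
1.25 [0.6323 0.0219 0.3124] [319.9 143.4]
1.3 [0.6424 0.0225 0.3134] [323.5 142.7]
1.35 [0.6526 0.023  0.3139] [327.2 142.2]
scene [([242.9, 212.8], 0.89)]
1.2 [0.6222 0.0213 0.3109] [243.3 187.9]
1.25 [0.6323 0.0219 0.3124] [240.  189.9]
1.3 [0.6424 0.0225 0.3134] [236.6 192.1]
1.35 [0.6526 0.023  0.3139] [233.2 194.4]
white [202 162   5   6  25] [204.2 164.2]
white [232 184  19  14 184] [240.  189.6]
wrist [([322.7, 95.5], 0.71)]
1.2 [0.6222 0.0213 0.3109] [ 331.7 -105.6]
1.25 [0.6323 0.0219 0.3124] [ 346.1 -108.3]
1.3 [0.6424 0.0225 0.3134] [ 360.5 -110.2]
1.35 [0.6526 0.023  0.3139] [ 374.9 -111.2]
```

```bash
python3 - <<'E'
from h import *
a=((.595,-.15,.40),(180,0,138)); b=((.632,.0245,.39),(180,0,183.1))
print(mv(*a)); print(mv(*b,a))
E
```

```text
(array([ 0.7389,  0.0027, -0.2578]), array([ 0.1603, -0.3868, -0.5027]))
(array([0.4463, 0.7722, 0.05  ]), array([ 0.    ,  0.    , -0.5248]))
```

{"fn": "apply_moves", "kwargs": {"moves": [[0.12,0,-0.16,0.01,-0.03,-0.04,0.7],[0.24,0,-0.33,0.035,-0.085,-0.11,0.7],[0.344,0,-0.49,0.06,-0.145,-0.18,0.7],[0.45,0,-0.44,0.085,-0.2,-0.26,0.7],[0.6,0,-0.35,0.11,-0.26,-0.34,0.7],[0.739,0.003,-0.258,0.135,-0.32,-0.42,0.7],[0.739,0.003,-0.258,0.16,-0.387,-0.503,0.7],[0.739,0.003,-0.258,0.16,-0.387,-0.503,0.7],[0.739,0.003,-0.258,0.16,-0.387,-0.503,0.7]]}}

```text
time_s: 26.6
tool_pos: [0.5945, -0.1497, 0.4007]
tool_rot: [180.0, 0.0, 138.0]
force: [-1.9, -0.6, 0.5]
grip_width: 0.0609
grasp_force: 0.0
```

```bash
python3 - <<'E'
from h import *
o=env.get_obs();print(o['time_s'],o['tool_pos'],o['tool_rot'],o['qpos'].round(1),o['force'])
print(mv((.632,.0245,.39),(180,0,183.1)))
E
```

```text
26.6 [ 0.59454786 -0.14968318  0.40069606] [1.79955276e+02 4.71598500e-02 1.37990414e+02] [-20.5  14.8  41.9  71.4  -9.9  97.3  67.1] [-1.87010848 -0.57004933  0.5265942 ]
(array([0.4438, 0.7724, 0.0537]), array([ 3.000e-04,  7.000e-04, -5.249e-01]))
```

{"fn": "apply_moves", "kwargs": {"moves": [[0.1,0.17,0.01,0,0,-0.05,0.75],[0.21,0.37,0.02,0,0,-0.14,0.75],[0.32,0.57,0.03,0,0,-0.23,0.75],[0.42,0.74,0.054,0,0,-0.32,0.75],[0.444,0.772,0.054,0,0,-0.41,0.75],[0.444,0.772,0.054,0,0,-0.5,0.75],[0.444,0.772,0.054,0,0,-0.525,0.75],[0.444,0.772,0.054,0,0,-0.525,0.75]]}}

```text
time_s: 27.4
tool_pos: [0.6327, 0.02, 0.3886]
tool_rot: [-179.9, -0.1, -177.3]
force: [-1.3, 0.2, -0.3]
grip_width: 0.0654
grasp_force: 0.0
```

```bash
python3 - <<'E'
from h import *
o=env.get_obs();print(o['time_s'],o['tool_pos'],o['tool_rot'],o['qpos'].round(1),o['force'])
im=save('wrist','w11.png');print([(np.round(d['location'],1).tolist(),round(d['conf'],2)) for d in boxes_of('wrist','lid_knob')],proj('wrist',(.632,.0245,.313)))
g=im.astype(int);m=((g.min(2)>150)&(g.max(2)-g.min(2)<50)).astype(np.uint8)
k,l,st,c=cv2.connectedComponentsWithStats(m)
for i in range(1,k):
    if 200<st[i,4]<6000: print('white',st[i],c[i].round(1),onz('wrist',c[i],.313))
print(mv((.632,.0245,.296),(180,0,183.1)))
E
```

```text
27.4 [0.63273963 0.02000636 0.38860394] [-1.79862706e+02 -5.21259432e-02 -1.77304513e+02] [-27.5  16.3  31.2  69.4  -8.3  96.5  94.4] [-1.25357939  0.21167892 -0.27611665]
[] [284.28356    220.14870722]
white [464  56  27  37 301] [472.4  74.5] [0.51686118 0.1523846  0.313     ]
white [163  78  16  62 326] [171.7 111.3] [ 0.55170536 -0.06285978  0.313     ]
white [ 509  116   51  108 4139] [538.1 174.1] [0.58509684 0.21885894 0.313     ]
white [263 146  26  26 554] [275.5 158.4] [0.58240796 0.01512549 0.313     ]
white [ 266  191   39   57 1528] [285.  221.3] [0.63299546 0.02515998 0.313     ]
white [ 148  295  264   11 2512] [276.9 300.4] [0.7067828  0.02181028 0.313     ]
(array([0.0025, 0.0204, 0.4648]), array([-0.0015, -0.    , -0.0043]))
```

{"fn": "apply_moves", "kwargs": {"moves": [[-0.015,0.02,0.15,0,0,0,0.75],[-0.017,0.022,0.3,0,0,0,0.75],[-0.017,0.022,0.42,0,0,0,0.75],[-0.017,0.022,0.465,0,0,0,0.75],[-0.017,0.022,0.465,0,0,0,0.75],[-0.017,0.022,0.465,0,0,0,0.45],[-0.017,0.022,0.465,0,0,0,0.4]], "grip_force": 20}}

```text
time_s: 28.2
tool_pos: [0.6366, 0.027, 0.2986]
tool_rot: [-179.9, 0.3, -177.0]
force: [-0.7, -0.7, -1.1]
grip_width: 0.056
grasp_force: 0.0
```

```bash
python3 - <<'E'
from h import *
o=env.get_obs();print(o['time_s'],o['tool_pos'],o['tool_rot'],o['grip_width'],o['force'])
im=save('wrist','w12.png')
g=im.astype(int);m=((g.min(2)>150)&(g.max(2)-g.min(2)<50)).astype(np.uint8)
k,l,st,c=cv2.connectedComponentsWithStats(m)
for i in range(1,k):
    if 300<st[i,4]<9000 and 200<c[i][0]<360: print('white',st[i],c[i].round(1),onz('wrist',c[i],.313))
print('exp',proj('wrist',(.636,.025,.313)))
E
```

```text
28.2 [0.63664659 0.02703558 0.2986096 ] [-179.89547949    0.26291509 -176.97378068] 0.0560476699433869 [-0.74440767 -0.73555132 -1.14902978]
white [253 146  33  33 830] [269.  162.1] [0.5778152  0.01909175 0.313     ]
white [ 246  221   59   61 2448] [274.1 255.8] [0.6265288  0.02390398 0.313     ]
white [ 164  294  232   13 2236] [277.1 300.2] [0.65296022 0.02680634 0.313     ]
exp [275.31624196 272.1592345 ]
```

{"fn": "apply_moves", "kwargs": {"moves": [[0.03,-0.013,0.01,0,0,0,0.6],[0.058,-0.013,0.015,0,0,0,0.6],[0.058,-0.013,0.015,0,0,0,0.6]]}}

```text
time_s: 28.55
tool_pos: [0.6237, 0.0238, 0.2942]
tool_rot: [-179.9, 0.1, -177.0]
force: [-1.3, 0.7, 0.4]
grip_width: 0.0521
grasp_force: 0.0
```

```bash
python3 - <<'E'
from h import *
o=env.get_obs();print(o['time_s'],o['tool_pos'],o['tool_rot'],o['grip_width'],o['force'])
im=save('wrist','w13.png')
g=im.astype(int);m=((g.min(2)>150)&(g.max(2)-g.min(2)<50)).astype(np.uint8)
k,l,st,c=cv2.connectedComponentsWithStats(m)
for i in range(1,k):
    if 300<st[i,4]<9000 and 200<c[i][0]<360: print('white',st[i],c[i].round(1),onz('wrist',c[i],.313))
print('exp',proj('wrist',(.6242,.024,.3125)),proj('wrist',o['tool_pos']+[0,0,.019]))
E
```

```text
28.55 [0.6237024  0.02377952 0.29420058] [-1.79913863e+02  1.23554391e-01 -1.76960314e+02] 0.05208079888468104 [-1.29666064  0.7018334   0.39236   ]
white [255 158  33  32 824] [270.9 173.5] [0.56998115 0.01726482 0.313     ]
white [258 248  39  33 999] [278.9 264.6] [0.61678541 0.02350774 0.313     ]
white [ 172  293  216   39 3374] [279.  305.6] [0.6408181  0.02484927 0.313     ]
exp [279.09133568 277.16476888] [278.71515908 276.94277673]
```

```bash
python3 - <<'E'
from h import *
for f,r0,r1 in (('w11.png',180,260),('w12.png',205,300),('w13.png',235,345)):
    g=cv2.imread('pics/'+f).astype(int)
    m=(g.min(2)>110)&(g.max(2)-g.min(2)<60)
    out=[]
    for r in range(r0,r1,6):
        x=np.flatnonzero(m[r,225:335])+225; out.append((r,int(x.min()),int(x.max()),len(x)) if len(x) else (r,))
    print(f,out)
for f in ('side10.png','scene10.png'):
    pass
E
```

```text
w11.png [(180,), (186,), (192, 275, 294, 20), (198, 275, 295, 21), (204, 234, 334, 101), (210, 225, 334, 110), (216, 225, 334, 110), (222, 229, 334, 104), (228, 225, 334, 110), (234, 228, 334, 106), (240, 226, 334, 106), (246, 237, 334, 97), (252, 234, 333, 99), (258, 233, 334, 95)]
w12.png [(205,), (211,), (217,), (223, 225, 334, 110), (229, 225, 334, 110), (235, 225, 334, 110), (241, 225, 334, 110), (247, 231, 328, 98), (253, 232, 328, 97), (259, 232, 327, 96), (265, 232, 327, 96), (271, 232, 326, 95), (277, 233, 327, 95), (283,), (289, 225, 334, 110), (295, 225, 334, 110)]
w13.png [(235,), (241,), (247,), (253, 235, 324, 90), (259, 236, 324, 89), (265, 236, 323, 88), (271, 237, 323, 87), (277, 236, 323, 88), (283,), (289, 225, 334, 110), (295, 225, 334, 110), (301, 225, 334, 110), (307, 225, 334, 110), (313, 226, 333, 106), (319, 225, 334, 110), (325, 227, 333, 104), (331, 231, 327, 96), (337, 225, 328, 102), (343,)]
```

```bash
python3 - <<'E'
from h import *
for f,r0,r1 in (('w11.png',186,256),('w12.png',215,290),('w13.png',240,345)):
    g=cv2.imread('pics/'+f).astype(int)
    m=((g.min(2)>150)&(g.max(2)-g.min(2)<50)).astype(np.uint8)
    k,l,st,c=cv2.connectedComponentsWithStats(m)
    out=[]
    for r in range(r0,r1,4):
        x=np.flatnonzero(m[r,235:330])+235; out.append((r,int(x.min()),int(x.max())) if len(x) else (r,))
    print(f,out)
E
```

```text
w11.png [(186,), (190,), (194, 276, 294), (198, 276, 294), (202, 276, 294), (206, 276, 294), (210, 276, 294), (214, 271, 298), (218, 269, 301), (222, 267, 303), (226, 266, 304), (230, 267, 304), (234, 267, 303), (238, 269, 301), (242, 273, 298), (246, 279, 291), (250,), (254,)]
w12.png [(215,), (219,), (223, 260, 289), (227, 260, 289), (231, 260, 289), (235, 260, 289), (239, 260, 289), (243, 260, 289), (247, 260, 289), (251, 258, 287), (255, 254, 293), (259, 250, 296), (263, 248, 299), (267, 247, 301), (271, 246, 303), (275, 246, 304), (279, 246, 304), (283,), (287,)]
w13.png [(240,), (244,), (248, 271, 285), (252, 265, 294), (256, 265, 294), (260, 265, 294), (264, 265, 294), (268, 265, 294), (272, 265, 294), (276, 262, 292), (280, 259, 293), (284,), (288,), (292,), (296, 235, 329), (300, 235, 329), (304, 235, 329), (308, 257, 295), (312, 253, 307), (316, 254, 305), (320, 257, 302), (324, 261, 299), (328, 267, 293), (332,), (336,), (340,), (344,)]
```

{"fn": "apply_moves", "kwargs": {"moves": [[-0.04,0.004,-0.004,0,0,0,0.6],[-0.074,0.004,-0.006,0,0,0,0.6],[-0.074,0.004,-0.006,0,0,0,0.6],[-0.074,0.004,-0.006,0,0,0,0.35],[-0.074,0.004,-0.006,0,0,0,0.3],[-0.074,0.004,-0.006,0,0,0,0.25],[-0.074,0.004,-0.006,0,0,0,0.2],[-0.074,0.004,-0.006,0,0,0,0.2],[-0.074,0.004,-0.006,0,0,0,0.2]], "grip_force": 20}}

```text
time_s: 29.5
tool_pos: [0.6391, 0.0249, 0.2951]
tool_rot: [-179.8, 0.1, -177.0]
force: [-1.4, -2.5, -0.9]
grip_width: 0.0308
grasp_force: 20.0
```

{"fn": "apply_moves", "kwargs": {"moves": [[0.015,0,0.002,0,0,0,0.2],[0.031,0,0.0035,0,0,0,0.2],[0.056,0,0.007,0,0,0,0.2],[0.081,0,0.0105,0,0,0,0.2],[0.081,0,0.0105,0,0,0,0.2]]}}

```text
time_s: 30.0
tool_pos: [0.6217, 0.024, 0.2923]
tool_rot: [-179.8, -0.0, -177.0]
force: [-1.0, -5.5, -4.0]
grip_width: 0.0306
grasp_force: 20.0
```

{"fn": "apply_moves", "kwargs": {"moves": [[0.025,0,0.0055,0,0,0,0.2],[0.05,0,0.011,0,0,0,0.2],[0.074,0,0.017,0,0,0,0.2],[0.099,0,0.023,0,0,0,0.2],[0.099,0,0.023,0,0,0,0.2]]}}

```text
time_s: 30.5
tool_pos: [0.6019, 0.0228, 0.2875]
tool_rot: [-179.8, -0.0, -177.0]
force: [-2.0, -4.4, -4.7]
grip_width: 0.031
grasp_force: 20.0
```

{"fn": "apply_moves", "kwargs": {"moves": [[0.024,0,0.007,0,0,0,0.2],[0.049,0,0.015,0,0,0,0.2],[0.097,0,0.032,0,0,0,0.2],[0.144,0,0.052,0,0,0,0.2],[0.19,0,0.074,0,0,0,0.2],[0.235,0,0.099,0,0,0,0.2],[0.278,0,0.125,0,0,0,0.2],[0.32,0,0.154,0,0,0,0.2],[0.361,0,0.185,0,0,0,0.2],[0.4,0,0.218,0,0,0,0.2],[0.437,0,0.252,0,0,0,0.2],[0.473,0,0.289,0,0,0,0.2],[0.507,0,0.327,0,0,0,0.2],[0.507,0,0.327,0,0,0,0.2]]}}

```text
time_s: 31.9
tool_pos: [0.5012, 0.017, 0.2214]
tool_rot: [-179.8, 0.1, -177.0]
force: [2.4, -6.5, -7.0]
grip_width: 0.0305
grasp_force: 20.0
```

{"fn": "apply_moves", "kwargs": {"moves": [[0.015,0,0.02,0,0,0,0.2],[0.031,0,0.04,0,0,0,0.2],[0.061,0,0.081,0,0,0,0.2],[0.089,0,0.124,0,0,0,0.2],[0.114,0,0.168,0,0,0,0.2],[0.137,0,0.214,0,0,0,0.2],[0.158,0,0.26,0,0,0,0.2],[0.177,0,0.308,0,0,0,0.2],[0.193,0,0.356,0,0,0,0.2],[0.2,0,0.38,0,0,0,0.2],[0.207,0,0.405,0,0,0,0.2],[0.214,0,0.43,0,0,0,0.2],[0.216,0,0.445,0,0,0,0.2],[0.216,0,0.445,0,0,0,0.2],[0.216,0,0.445,0,0,0,0.2]]}}

```text
time_s: 33.4
tool_pos: [0.4591, 0.0146, 0.1338]
tool_rot: [-179.8, 0.1, -177.0]
force: [-0.3, -7.7, -3.1]
grip_width: 0.0308
grasp_force: 20.0
```

{"fn": "apply_moves", "kwargs": {"moves": [[0.001,0,0.006,0,0,0,0.2],[0.002,0,0.012,0,0,0,0.2],[0.002,0,0.012,0,0,0,0.2],[0.002,0,0.012,0,0,0,0.2]]}}

```text
time_s: 33.8
tool_pos: [0.4592, 0.0146, 0.1336]
tool_rot: [-179.8, 0.2, -177.0]
force: [-5.1, -7.6, 11.2]
grip_width: 0.0309
grasp_force: 20.0
```

Lid is seated (contact force up, no further travel). Release and go up.

{"fn": "apply_moves", "kwargs": {"moves": [[0,0,0,0,0,0,0.5],[0,0,0,0,0,0,0.8],[0,0,0,0,0,0,0.9],[0,0,0,0,0,0,0.9],[0,0,0,0,0,0,0.9],[0,0,-0.1,0,0,0,0.9],[0,0,-0.3,0,0,0,0.9],[0,0,-0.55,0,0,0,0.9],[0,0,-0.8,0,0,0,0.9],[0,0,-0.8,0,0,0,0.9],[0,0,-0.8,0,0,0,0.9]]}}

```text
time_s: 34.9
tool_pos: [0.459, 0.0164, 0.2923]
tool_rot: [-179.9, 0.2, -176.9]
force: [-2.4, 0.6, -0.9]
grip_width: 0.0784
grasp_force: 0.0
```

```bash
python3 - <<'E'
from h import *
o=env.get_obs();print(o['time_s'],o['tool_pos'],o['grip_width'],o['force'])
im=save('wrist','w20.png')
m=((im.min(2)>170)).astype(np.uint8)
k,l,st,c=cv2.connectedComponentsWithStats(m)
for i in range(1,k):
    if 300<st[i,4]<6000 and 220<c[i][0]<340: print('wrist white',st[i],c[i].round(1),onz('wrist',c[i],.15))
a=cv2.imread('pics/side0.png').astype(int);b=save('side','s20.png')[:,:,::-1].astype(int)
d=np.abs(a-b).max(2)
print('lid/stay area diff (side)',[(d[y0:y1,x0:x1]>40).mean().round(3) for y0,y1,x0,x1 in [(172,232,290,330),(235,262,275,335)]])
for n,r in [('mug',(305,355,335,385)),('green',(148,176,240,262)),('cutter',(163,185,308,330)),('spoon',(138,172,200,230)),('bowl',(122,155,256,306))]:
    y0,y1,x0,x1=r;print(n,(d[y0:y1,x0:x1]>40).mean().round(3))
E
```

```text
34.9 [0.45895133 0.01643769 0.29231111] 0.07838888755635101 [-2.35861506  0.56175406 -0.92179803]
wrist white [263 187  29  29 645] [276.8 201.2] [0.45856617 0.01351938 0.15      ]
lid/stay area diff (side) [np.float64(0.0), np.float64(0.0)]
mug 0.0
green 0.393
cutter 0.0
spoon 0.0
bowl 0.293
```

```bash
python3 -c "
from cell import env
print(env.sign_off())"
```

```text
the job is handed in; nothing more can be done
None
```

I handed the job in at about 35 s. The jam jar was set upright on the chest floor, the stay was unlocked, and the lid was lowered shut and let go. The final side image matches the starting one over the lid, stay, mug, cutter and spoon. The arm seems to have hidden the green jar and bowl, so I did not confirm those two, and no verdict was shown.

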